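Put the stripping knife away in the drawer that opens only part-way

TASK

Put the stripping knife away in the wide lane of the bench unit's top drawer, lying flat along the lane with its blade towards the back, and then shut the drawer fully without slamming it. The drawer opens only part-way, so the knife has to go in slanting, blade first, under the unit's top. Leave the jar, the tin and the sanding block where they stand.

Things in the scene. Friction and masses are not known exactly. Their poses are not given: they have to be found in the camera images.
- knife_mid (a point): Middle of a stripping knife (paint scraper) 165 mm long, about 0.16 kg, lying on the table, handle roughly towards the robot. x along it to the blade, z up. Wooden handle 28 mm wide and thick, x -82 to +22 mm; steel ferrule 34 wide, 14 thick, +22 to +42; steel blade 60 wide, 4 thick, +40 to +82, at mid-thickness. This point is half-way up, 14 mm above the table. Centre of mass within 15 mm of it.
- knife_tip (a point): Middle of the knife's blade edge, 82 mm ahead (+x) of the knife's middle; same axes.
- cabinet: Grey steel bench unit with two drawers, one above the other, fixed, 220 mm deep, 200 wide, 160 high, to the left or right on the bench, the knife on the other side. Origin: middle of its front face at table height; x points into the unit, away from the robot, y left, z up. The lower drawer is fixed shut; its front and pull stand out at most 28 mm.
- mouth (a point): Middle of the lower front edge of the unit's top panel, 150 mm above the table, axes as the unit. The panel is 10 mm thick and covers all behind this edge (x > 0), so the drawer can be filled only through the gap between this edge and the drawer front. Its underside is 60 mm above the drawer floor.
- lane (a point): Middle of the floor of the top drawer's wide lane, 90 mm above the table; moves with the drawer; axes as the unit. Lane 100 mm wide, 200 long (x -100: front panel's inner face, +100: back wall, 40 high); right side (-y): side wall 45 high; left: divider 30 high, past it a narrow lane with a spanner. Drawer shut, this point is 100 mm behind the unit's front face and 34 mm right of its middle.
- front_top (a point): Middle of the upper edge of the top drawer's front panel, 158 mm above the table, axes as the unit. The panel is 12 mm thick (6 mm either side of this point), 194 wide, 72 high; it can be pushed or dragged from either side. A steel pull 76 mm wide stands 22 mm out from the middle of its outer face, 44 to 66 mm below this edge.
- drawer (a joint): Top drawer: metres drawn out towards the robot; 0 = shut, 0.11 = fully out, against its stop. It starts partly open. The clear gap between the front panel's inner face and the unit's top edge equals this value. It slides with about 2.5 N of friction and stays where it is left.
- jar: Bystander: closed glass jar, 66 mm across and 85 mm high, standing on top of the unit, towards its back. Origin under its centre.
- tin: Bystander: paint tin, 100 mm across, 120 mm high, on the table at the left. Origin under its centre.
- sander: Bystander: cork sanding block 110 x 50 mm, 34 mm high, on the table at the right. Origin under its centre.
- knife: The same knife as a whole, origin on its underside below its middle; same axes.
Things that resemble listed ones, but are neither listed nor needed, are in the scene too. What is meant by the knife is not purple, and is the larger of those in its own colour.

How it is judged:
On the way, in this order (a step that is already met when the one before it is completed fails the run):
1. the knife lies flat in the wide lane with the drawer still open (value of joint drawer above 0.03 m and z of knife_mid in the frame of lane between 0.005 and 0.024 m and y of knife_mid in the frame of lane between -0.04 and 0.04 m and x of knife_mid in the frame of lane between -0.025 and 0.025 m), for 0.2 s.
2. the drawer is shut (value of joint drawer below 0.005 m), for 0.2 s.
At the end, for the whole second after the job is handed in: The drawer is within 5 mm of shut and the knife lies at rest and flat on the floor of its wide lane (its middle 5 to 24 mm above the floor, within 40 mm of the lane's middle line and 25 mm of its middle lengthwise), the blade towards the back (blade edge more than 50 mm behind the lane's middle) (value of joint drawer below 0.005 m and z of knife_mid in the frame of lane between 0.005 and 0.024 m and x of knife_tip in the frame of lane above 0.05 m and linear speed of knife below 0.02 m/s and y of knife_mid in the frame of lane between -0.04 and 0.04 m and x of knife_mid in the frame of lane between -0.025 and 0.025 m); the robot touches nothing.
It fails at once if the drawer is slammed (moves shut faster than 0.4 m/s) (velocity of joint drawer below -0.4 m/s).
It fails at once if jar, tin or sanding block moved by more than 30 mm (distance of any of jar, tin, sander from where it was at the start of the episode above 0.03 m).
It also fails if it takes over 72 s, if anything falls off the work surface, if the arm or the gripper's body presses on something with over 40 N, if the wrist force passes 120 N, or if a joint passes its speed limit or range.

ROBOT

A 6-joint arm with a two-finger parallel gripper is mounted at the origin on the work surface. World frame = base frame: x ahead of the robot, y to its left, z up, the work surface at z = 0. Lengths are in m, angles in rad, forces in N, time in s.
With the tool pointing down it reaches from about 0.275 to 0.75 m from the base axis. Payload 10.2 kg.
Tool frame: the origin (TCP) lies at the very end of the fingers, on their centre line; the grasp point (between the pads) lies 19 mm behind it (ctrl.tcp_to_grasp is the distance from the TCP to the grasp point, in m); z points along the fingers, y is the line along which they close (so a half turn about z gives the same grasp; the last joint's range is limited). The gripper opens to 85 mm and grips with 20 to 120 N. Pads are 22 mm wide; open, the fingers measure 114 mm over their backs; the gripper's body (76 mm by 85 mm) begins 54 mm behind the grasp point. The pads swing forward as they close: fully open they stand 13 mm farther back than shut.
Start: joints at [1.017, 0.313, 1.498, -0, 1.331, -0.223], TCP at [0.171, 0.497, 0.231] pointing down, gripper open.
Joint ranges: [-2.94, 2.94], [-0.97, 2.17], [0.19, 2.56], [-1.23, 4.37], [0.02, 3.11], [-2.88, 2.88]. Speed limits (rad/s): [2.39, 2.39, 3.01, 3.14, 3.14, 3.14].

INTERFACE

Orientations are given as a rotation vector (axis times angle).
In Python, from bench import ctrl gives the robot as it stands. The module is installed in compiled form; this text tells all that it offers.
- The arm moves only by the tool jog_arm, never from a script. Its argument "increments" is one flat list of numbers, 5 for each row, row after row: the shift along the tool's x, y, z in cm, then the turn about the tool's z in degrees, then the closure in counts, from 0 (fully open) to 255 (shut). A call has 1 to 12 rows; each row shifts and turns the commanded pose from where the row before left it, along the tool's axes as they then stand; what a row does not reach is not made up. A row lasts 1/8 s, in which the tool goes at most 62.5 mm and 10.7 degrees, less where a joint would pass 70% of its speed; a pose out of reach is approached as far as the arm can. A call is refused whole if a number of a shift passes 6.25 or a number of a turn 10.7, either way. A call with a gripper value outside its range is refused whole. The fingers move at their own pace and stop on an object; the grip force is fixed at half the most. Time passes only in rows, so rows that do not move let the fingers close. It gives the time, the measured TCP pose, the force, the opening and the grip force at its end, in the units of the state.
- ctrl.get_obs(): the state, without advancing time (a new reading comes with each control period).
- ctrl.capture(name): name is "scene" or "top"; returns a dict with "image" (480x640x3 uint8, blue, green, red), "depth" (480x640 float32, m along the optical axis (not along the pixel's ray), 0 where there is no reading), "fx", "fy", "cx", "cy" (pixels), "distortion" ([k1, k2, p1, p2, k3] as OpenCV has them; the pictures are not rectified), "pose" (4x4, takes a point from camera to world coordinates). Camera axes: x right, y up, looking along -z (the intrinsics and any distortion apply to the point x, -y, -z); pixel columns grow to the right and rows downward; lengths in m; the calibration is good to about 2 mm. A picture is of the moment at which its call begins.
- ctrl.hand_in(): hands the job in; it is judged then, once.
The state is a dict: "clock": time; "joint_pos": joint angles; "dq": joint speeds; "joint_efforts": joint torques, N m; "tcp_pos": TCP position; "ee_rot": TCP orientation; "force": force on the tool from outside, world axes, zero at the start; "wrist_torque": the same for the moment, N m; "finger_gap": opening from 0.0 (shut) to 1.0 (fully open); "finger_force": force on a finger pad.
Only numpy, scipy, OpenCV 4.12 (cv2) and the standard library are available. Lean on these libraries where they do the work, as an engineer would, in place of code of your own. Each camera call takes 0.05 s, during which the arm holds its last target. There are 200 camera calls.

## Working session

There is one attempt and no reset: what is moved stays moved. The work goes in short steps, Python scripts to look and compute and a tool call to move; the robot and the scene stay as the last step left them, time stands still between calls to the robot, and variables do not carry over. Pictures are saved under pics/ and viewed, at most 10 in all, crops included, and the job is handed in when it is done.

Besides the shell and the picture viewer there is one more tool, called after ">>>" as name(argument=value, ...) on one line, values as JSON. jog_arm: Moves the arm, as the interface text tells. Its arguments: {"type":"object","properties":{"increments":{"type":"array","items":{"type":"number"}}},"required":["increments"]}

```bash
mkdir -p pics
cat > h.py <<'E'
import numpy as np, cv2
from bench import ctrl
from scipy.spatial.transform import Rotation as R
def cap(n):
    c=ctrl.capture(n); c['K']=np.array([[c['fx'],0,c['cx']],[0,c['fy'],c['cy']],[0,0,1.]]); c['D']=np.array(c['distortion'],float); c['P']=np.array(c['pose']); return c
def rays(c,uv):
    p=cv2.undistortPoints(np.array(uv,float).reshape(-1,1,2),c['K'],c['D']).reshape(-1,2)
    return np.c_[p[:,0],-p[:,1],-np.ones(len(p))]@c['P'][:3,:3].T
def plane(c,uv,z):
    d=rays(c,uv); o=c['P'][:3,3]; return o+d*((z-o[2])/d[:,2])[:,None]
def dep(c,uv):
    uv=np.array(uv).reshape(-1,2); d=rays(c,uv); z=c['depth'][uv[:,1].astype(int),uv[:,0].astype(int)]; return c['P'][:3,3]+d*z[:,None]
def pose():
    o=ctrl.get_obs(); return np.array(o['tcp_pos']),R.from_rotvec(o['ee_rot']),o
E
python3 - <<'E'
from h import *
for n in('scene','top'):
    c=cap(n); cv2.imwrite(f'pics/{n}0.png',c['image']); print(n,c['P'].round(3).tolist(),c['fx'],c['D'])
p,r,o=pose(); print(p,r.as_matrix().round(3).tolist(),o)
E
```

```text
scene [[-0.085, -0.686, 0.723, 1.539], [0.996, -0.06, 0.059, 0.08], [0.003, 0.725, 0.689, 1.018], [0.0, 0.0, 0.0, 1.0]] 566.7091616423271 [-0.08282881  0.          0.          0.          0.        ]
top [[-0.003, 0.981, -0.194, 0.37], [-1.0, -0.003, 0.004, -0.013], [0.003, 0.194, 0.981, 1.346], [0.0, 0.0, 0.0, 1.0]] 498.39227483239546 [0.02408862 0.         0.         0.         0.        ]
[0.17043135 0.49634012 0.23078777] [[-0.946, 0.325, -0.001], [0.325, 0.946, -0.001], [0.0, -0.001, -1.0]] {'clock': 0.1, 'joint_pos': array([ 1.01656998e+00,  3.13428915e-01,  1.49832575e+00, -9.89028536e-06,
        1.33099194e+00, -2.23392456e-01]), 'dq': array([-2.79478165e-05, -3.23984669e-04, -4.62207010e-03, -5.32564817e-04,
        6.47759680e-04, -1.67446713e-03]), 'joint_efforts': array([ 1.66013939e-03, -4.12900794e+01, -2.60144162e+01, -1.86041934e-04,
        3.01771674e-03, -5.43165231e-05]), 'tcp_pos': array([0.17043135, 0.49634012, 0.23078777]), 'ee_rot': array([-5.17231671e-01, -3.09828670e+00,  1.68281055e-03]), 'force': array([ 0.49769196, -0.30044091, -0.05798876]), 'wrist_torque': array([0.00676192, 0.02740735, 0.00606132]), 'finger_force': 0.0, 'finger_gap': 1.001011306598775}
```

View pics/scene0.png

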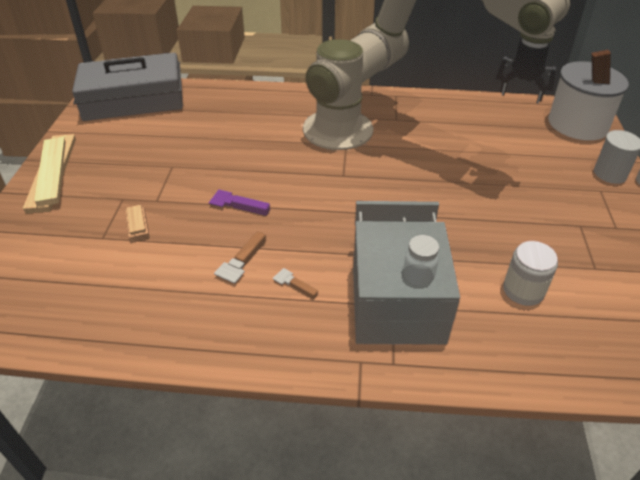

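View pics/top0.png

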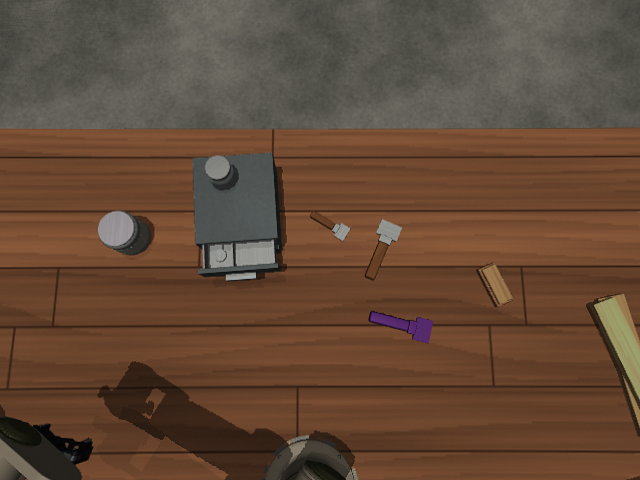

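Three knives in the top view: purple (400,325), small brown (330,226), and a larger brown one (383,248). The larger brown one fits: it isn't purple, and it's the bigger of its colour. The unit is at (238,215), with its drawer partly open towards the robot. I'll confirm with a crop and measure.

Run:
```python
from h import *
c=cap('top')
im=cv2.resize(c['image'][140:300,180:420],None,fx=3.3,fy=3.3,interpolation=cv2.INTER_CUBIC); cv2.imwrite('pics/crop1.png',im)
v,u=np.mgrid[0:480,0:640]; P=dep(c,np.c_[u.ravel(),v.ravel()]).reshape(480,640,3); z=P[...,2]
def rect(m,name,h):
    k,l,s,ce=cv2.connectedComponentsWithStats(m.astype(np.uint8))
    i=1+s[1:,4].argmax(); pts=P[l==i]; bx=cv2.boxPoints(cv2.minAreaRect(pts[:,:2].astype(np.float32)));print(name,s[i],'zmed',np.median(pts[:,2]).round(4),bx.round(4).tolist(),pts[:,:2].mean(0).round(4)); return l==i
w=np.zeros((480,640),bool); w[205:290,355:410]=1
kn=rect(w&(z>.006)&(z<.05),'knife',0)
hd=rect(w&(z>.021)&(z<.05),'handle',0)
w[:]=0;w[140:290,180:300]=1
rect(w&(abs(z-.16)<.006)&(v<245),'cabtop',0)
rect(w&(abs(z-.158)<.008)&(v>255),'fronttop',0)
# metal blade by low saturation
hsv=cv2.cvtColor(c['image'],cv2.COLOR_BGR2HSV); b=np.zeros((480,640),bool); b[210:260,365:410]=1
m=b&(hsv[...,1]<70)&(hsv[...,2]>90); print('blade',m.sum()); vv,uu=np.nonzero(m); q=plane(c,np.c_[uu,vv],.015); print(cv2.boxPoints(cv2.minAreaRect(q[:,:2].astype(np.float32))).round(4).tolist())
for nm,uv in dict(tabl=(450,250)).items(): print(nm,dep(c,[uv]).round(4))
```

```text
knife [365 219  37  61 827] zmed 0.0205 [[0.5087000131607056, -0.18529999256134033], [0.6636000275611877, -0.2533000111579895], [0.6876000165939331, -0.19869999587535858], [0.5325999855995178, -0.1307000070810318]] [ 0.6076 -0.1959]
handle [365 241  23  39 379] zmed 0.0264 [[0.5152000188827515, -0.17069999873638153], [0.6154000163078308, -0.21490000188350677], [0.6266999840736389, -0.18940000236034393], [0.5264999866485596, -0.1451999992132187]] [ 0.5687 -0.1789]
cabtop [ 193  153   85   92 6117] zmed 0.1594 [[0.5877000093460083, 0.27570000290870667], [0.6025999784469604, 0.07620000094175339], [0.8234000205993652, 0.09269999712705612], [0.8084999918937683, 0.2921999990940094]] [0.6944 0.1792]
fronttop [198 263  81  12 419] zmed 0.1569 [[0.5163000226020813, 0.2655999958515167], [0.5302000045776367, 0.0738999992609024], [0.5432999730110168, 0.07490000128746033], [0.5293999910354614, 0.26649999618530273]] [0.5295 0.1705]
blade 407
[[0.6069999933242798, -0.22849999368190765], [0.6608999967575073, -0.2524999976158142], [0.6854000091552734, -0.1973000019788742], [0.6315000057220459, -0.17339999973773956]]
tabl [[ 0.6004 -0.3853 -0.0046]]
```

View pics/crop1.png

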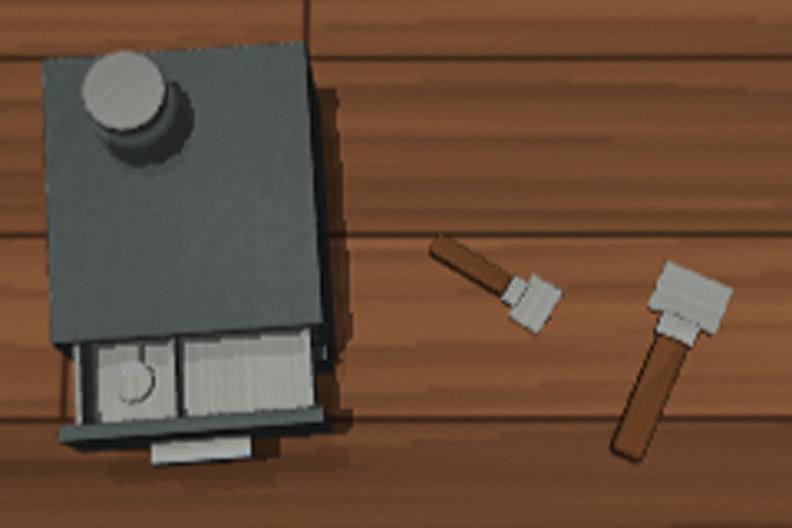

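The crop confirms it: the larger brown knife has its handle end at crop (628,455) and its blade at (690,300). The smaller one at (495,285) is the decoy. Next I'll pull the drawer fully open with the closed fingers.

```bash
cat >> h.py <<'E'
O=np.array([.595,.176]); YAW=np.deg2rad(4.27); EX=np.array([np.cos(YAW),np.sin(YAW)]); EY=np.array([-EX[1],EX[0]])
def unit(x,y,z): return np.r_[O+x*EX+y*EY,z]
def inunit(p): d=np.array(p)[:2]-O; return np.array([d@EX,d@EY,p[2]])
def toolyaw(r): y=r.as_matrix()[:,1]; return np.degrees(np.arctan2(y[1],y[0]))
def go(t,yaw):
    p,r,o=pose(); print('turn',round(-(yaw-toolyaw(r)),2),'tool cm if shift first',(r.inv().apply(np.array(t)-p)*100).round(2))
    a=np.deg2rad(yaw); y=np.array([np.cos(a),np.sin(a),0]); z=np.array([0,0,-1.]); x=np.cross(y,z); print('tool cm if turn first',((np.array(t)-p)@np.c_[x,y,z]*100).round(2))
E
python3 - <<'E'
from h import *
go(unit(-.03,-.034,.231),94.27)
E
```

```text
turn -23.22 tool cm if shift first [-49.15 -20.82  -0.  ]
tool cm if turn first [-3.696e+01 -3.851e+01 -1.000e-02]
```

>>> jog_arm(increments=[0, 0, 0, -7.74, 255, 0, 0, 0, -7.74, 255, 0, 0, 0, -7.74, 255, -4.1, -4.3, 0, 0, 255, -4.1, -4.3, 0, 0, 255, -4.1, -4.3, 0, 0, 255, -4.1, -4.3, 0, 0, 255, -4.1, -4.3, 0, 0, 255, -4.1, -4.3, 0, 0, 255, -4.1, -4.3, 0, 0, 255, -4.1, -4.3, 0, 0, 255, -4.1, -4.1, 0, 0, 255])

```text
clock: 1.65
tcp_pos: [0.5683, 0.1385, 0.2311]
ee_rot: [0.116, -3.139, -0.0]
force: [0.6, 1.0, 0.6]
finger_gap: 0.002
finger_force: 0.0
```

Run:
```python
from h import *
p,r,o=pose(); print(inunit(p),toolyaw(r),o['force'],o['finger_gap'])
go(unit(-.03,-.034,.125),94.27)
```

```text
[-0.02938245 -0.03544883  0.23110274] 94.24623017445013 [0.55130167 0.97849158 0.62911204] 0.0023293421241282874
turn -0.02 tool cm if shift first [ 0.06  0.14 10.61]
tool cm if turn first [ 0.06  0.14 10.61]
```

>>> jog_arm(increments=[0, 0, 3, 0, 255, 0, 0, 3, 0, 255, 0, 0, 2.5, 0, 255, 0, 0, 2, 0, 255, 1, 0, 0, 0, 255, 1, 0, 0, 0, 255, 1, 0, 0, 0, 255, 1, 0, 0, 0, 255, 1, 0, 0, 0, 255, 0.7, 0, 0, 0, 255, 0.5, 0, 0, 0, 255, 0, 0, 0, 0, 255])

```text
clock: 3.15
tcp_pos: [0.5046, 0.1354, 0.126]
ee_rot: [0.117, -3.138, 0.0]
force: [0.4, -0.8, 0.7]
finger_gap: -0.0
finger_force: 0.0
```

```bash
cat > meas.py <<'E'
from h import *
c=cap('top')
v,u=np.mgrid[0:480,0:640]; P=dep(c,np.c_[u.ravel(),v.ravel()]).reshape(480,640,3); z=P[...,2]
d=P[...,:2]-O; X=d@EX; Y=d@EY
m=(abs(z-.157)<.008)&(X<-.002)&(X>-.16)&(abs(Y)<.097)&((Y>.02)|(Y<-.085)); print('panel X',np.percentile(X[m],[2,50,98]).round(4),m.sum(),'Yrange',Y[m].min(),Y[m].max())
p,r,o=pose(); print(inunit(p),toolyaw(r),o['force'],o['finger_gap'])
E
python3 meas.py
```

```text
panel X [-0.116  -0.1124 -0.1055] 67 Yrange -0.09665418054921758 0.0961625509261746
[-0.09300873 -0.03376305  0.12591762] 94.27036448688239 [-0.64993942  0.32802768  0.89972741] 0.00016430321446773505
```

>>> jog_arm(increments=[0.4, 0, 0, 0, 255, 0.3, 0, 0, 0, 255, 0.2, 0, 0, 0, 255, 0, 0, 0, 0, 255])

```text
clock: 3.7
tcp_pos: [0.4998, 0.135, 0.1262]
ee_rot: [-0.115, 3.13, 0.001]
force: [24.6, 4.2, -15.2]
finger_gap: -0.0
finger_force: 11.8
```

```bash
python3 meas.py
```

```text
panel X [-0.121  -0.1182 -0.11  ] 43 Yrange -0.09635061062276112 0.09659720890189546
[-0.0980311  -0.03383415  0.1262019 ] 94.21366027275783 [ 23.70692386   3.24990652 -15.5112748 ] 0.0007996617514474438
```

>>> jog_arm(increments=[-1.5, 0, 0, 0, 255, -0.5, 0, -3, 0, 255, 0, 0, -4, 0, 200, 0, 0, -4, 0, 100, 0, 0, 0, 0, 0])

```text
clock: 4.38
tcp_pos: [0.5169, 0.1363, 0.2389]
ee_rot: [-0.117, 3.135, -0.0]
force: [0.3, -0.3, -0.1]
finger_gap: 0.631
finger_force: 0.0
```

Run:
```python
from h import *
c=cap('top'); hsv=cv2.cvtColor(c['image'],cv2.COLOR_BGR2HSV)
p,r,o=pose(); print(p,toolyaw(r))
go((.5705,-.180,.12),66.3)
```

```text
[0.51624078 0.13626299 0.2368515 ] 94.26939779697472
turn 27.97 tool cm if shift first [ -3.04 -31.94  11.69]
tool cm if turn first [-17.68 -26.78  11.69]
```

>>> jog_arm(increments=[0, 0, 0, 9.3, 0, 0, 0, 0, 9.3, 0, 0, 0, 0, 9.37, 0, -2.2, -3.35, 0, 0, 0, -2.2, -3.35, 0, 0, 0, -2.2, -3.35, 0, 0, 0, -2.2, -3.35, 2, 0, 0, -2.2, -3.35, 2.5, 0, 0, -2.2, -3.35, 2.5, 0, 0, -2.2, -3.35, 2.5, 0, 0, -2.28, -3.33, 2.1, 0, 0, 0, 0, 0, 0, 0])

```text
clock: 5.92
tcp_pos: [0.5689, -0.1816, 0.1168]
ee_rot: [-0.649, -3.068, -0.002]
force: [0.4, 0.4, -0.1]
finger_gap: 0.999
finger_force: 0.0
```

Run:
```python
from h import *
c=cap('top'); cv2.imwrite('pics/pre.png',cv2.resize(c['image'][190:310,330:490],None,fx=4,fy=4))
p,r,o=pose(); print(p,toolyaw(r))
go((.5705,-.180,.003),66.3)
```

```text
[ 0.56942052 -0.18031118  0.11816196] 66.20200980977715
turn -0.1 tool cm if shift first [-0.13  0.07 11.52]
tool cm if turn first [-0.09  0.07 11.52]
```

View pics/pre.png

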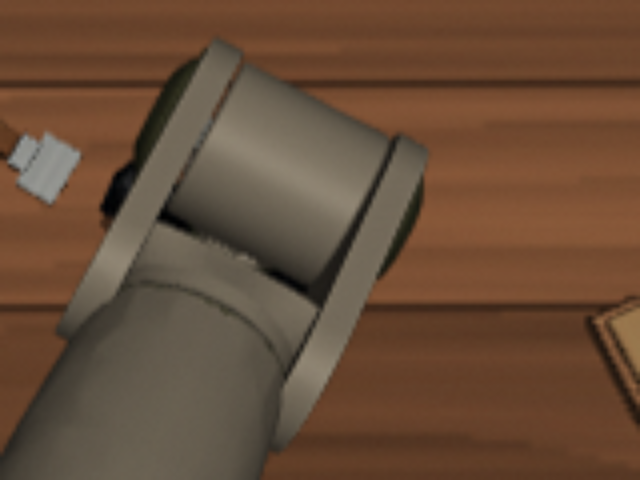

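The wrist hides the knife here, and the sanding block at (620,330) is well clear. I'll descend to grasp.

>>> jog_arm(increments=[-0.1, 0.07, 3, 0, 0, 0, 0, 3, 0, 0, 0, 0, 3, 0, 0, 0, 0, 1.5, 0, 0, 0, 0, 1, 0, 0, 0, 0, 0, 0, 255, 0, 0, 0, 0, 255, 0, 0, 0, 0, 255, 0, 0, 0, 0, 255, 0, 0, 0, 0, 255])

```text
clock: 7.22
tcp_pos: [0.5722, -0.1801, 0.0063]
ee_rot: [0.645, 3.073, -0.001]
force: [-0.4, 1.0, 6.8]
finger_gap: 0.313
finger_force: 61.1
```

>>> jog_arm(increments=[0, 0, -2, 0, 255, 0, 0, -3, 0, 255, 0, 0, -4, 0, 255, 0, 0, -5, 0, 255, 0, 0, -5, 0, 255, 0, 0, -3, 0, 255, 0, 0, 0, 0, 255])

```text
clock: 8.1
tcp_pos: [0.5722, -0.18, 0.227]
ee_rot: [0.644, 3.071, -0.002]
force: [0.3, 0.2, -2.6]
finger_gap: 0.316
finger_force: 60.2
```

Run:
```python
from h import *
c=cap('scene'); cv2.imwrite('pics/held.png',cv2.resize(c['image'][100:350,150:480],None,fx=2.4,fy=2.4))
p,r,o=pose(); print(p,toolyaw(r),o['force'],o['wrist_torque'])
go(unit(.08,-.130,.215),4.27)
```

```text
[ 0.5715729  -0.17968653  0.22484137] 66.29799359947891 [ 0.14104187 -0.04120116 -3.12754323] [0.05905128 0.0269674  0.0385426 ]
turn 62.03 tool cm if shift first [-1.01 25.78  0.98]
tool cm if turn first [22.3  12.98  0.98]
```

View pics/held.png

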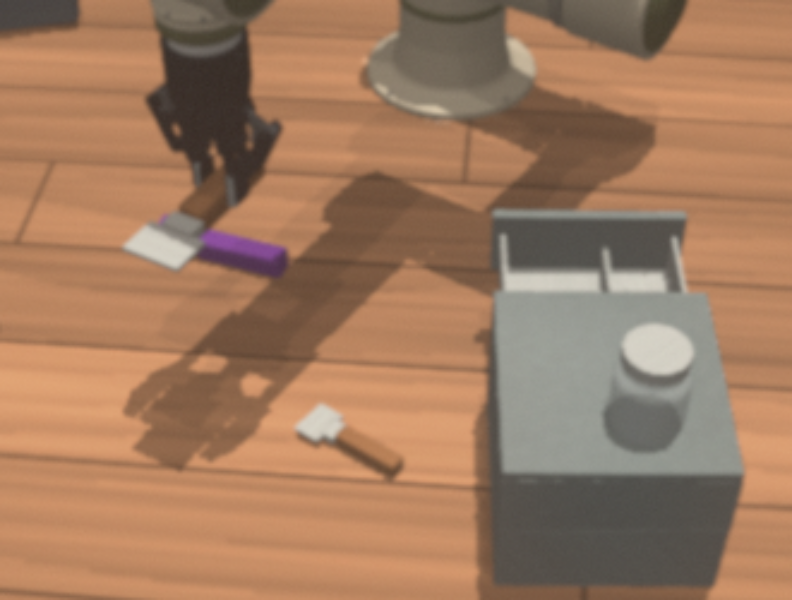

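>>> jog_arm(increments=[0, 0, 0, 8.86, 255, 0, 0, 0, 8.86, 255, 0, 0, 0, 8.86, 255, 0, 0, 0, 8.86, 255, 0, 0, 0, 8.86, 255, 0, 0, 0, 8.86, 255, 0, 0, 0, 8.87, 255, 4.5, 2.6, 0, 0, 255, 4.5, 2.6, 0, 0, 255, 4.5, 2.6, 0, 0, 255, 4.5, 2.6, 0, 0, 255, 4.3, 2.6, 0, 0, 255])

```text
clock: 9.65
tcp_pos: [0.6847, 0.054, 0.2225]
ee_rot: [-2.135, -2.3, 0.004]
force: [0.6, -1.0, -2.4]
finger_gap: 0.314
finger_force: 60.1
```

```bash
cat > kn.py <<'E'
from h import *
import sys
c=cap('scene'); 
if len(sys.argv)>1: cv2.imwrite(sys.argv[1],c['image'])
p,r,o=pose(); print('tcp unit',inunit(p).round(4),toolyaw(r).round(2),'F',o['force'].round(1),'M',o['wrist_torque'].round(2))
v,u=np.mgrid[0:480,0:640]; P=dep(c,np.c_[u.ravel(),v.ravel()]).reshape(480,640,3)
T=r.as_matrix(); q=(P-p)@T  # tool coords: -x is towards blade, z down
hsv=cv2.cvtColor(c['image'],cv2.COLOR_BGR2HSV)
m=(c['depth']>0)&(q[...,0]<-.02)&(q[...,0]>-.16)&(abs(q[...,1])<.04)&(q[...,2]<.12)&(q[...,2]>-.05)&(P[...,2]>.05)&~((np.abs(inunit((0,0,0))[0])>9))
for nm,lo,hi in(('handle',-.05,-.02),('blade',-.13,-.066)):
    k=m&(q[...,0]<hi)&(q[...,0]>lo); Q=q[k]
    if len(Q)<10: print(nm,len(Q)); continue
    a,b=np.polyfit(Q[:,0],Q[:,2],1); print(nm,len(Q),'tilt',np.degrees(np.arctan(-a)).round(1),'xmin',Q[:,0].min().round(4),'mean xyz',Q.mean(0).round(4),'ystd',Q[:,1].std().round(3))
E
python3 kn.py
python3 - <<'E'
from h import *
go(unit(.08,-.130,.175),4.27)
E
```

```text
tcp unit [ 0.082  -0.1226  0.2218] 4.54 F [ 2.9  5.3 -2.8] M [ 0.32 -0.15 -0.01]
handle 247 tilt 1.2 xmin -0.05 mean xyz [-0.0356  0.0058 -0.0162] ystd 0.008
blade 491 tilt 3.1 xmin -0.1153 mean xyz [-0.0913  0.0002 -0.0111] ystd 0.018
turn 0.27 tool cm if shift first [-0.75 -0.19  4.68]
tool cm if turn first [-0.74 -0.2   4.68]
```

>>> jog_arm(increments=[-0.7, -0.2, 1, 0, 255, 0, 0, 2, 0, 255, 0, 0, 1.3, 0, 255, 0, 0, 0.5, 0, 255, 0, 0, 0.5, 0, 255, 0, 0, 0.5, 0, 255, 0, 0, 0.3, 0, 255, 0, 0, 0, 0, 255])

```text
clock: 10.7
tcp_pos: [0.6835, 0.045, 0.166]
ee_rot: [2.136, 2.302, 0.001]
force: [-2.4, -1.2, 5.7]
finger_gap: 0.311
finger_force: 61.2
```

```bash
python3 kn.py
```

```text
tcp unit [ 0.0785 -0.1372  0.166 ] 4.28 F [-4.2 -1.5  5.6] M [0.2  0.71 0.12]
handle 240 tilt 2.5 xmin -0.05 mean xyz [-0.0345  0.0069 -0.0148] ystd 0.008
blade 427 tilt 2.0 xmin -0.1094 mean xyz [-0.0879  0.0017 -0.0094] ystd 0.018
```

>>> jog_arm(increments=[0, 0, -0.5, 0, 255, 0.6, 0, 0, 0, 255, 0, 0, 0.5, 0, 255, 0, 0, 0.3, 0, 255, 0, 0, 0.3, 0, 255, 0, 0, 0.3, 0, 255, 0, 0, 0, 0, 255])

```text
clock: 11.62
tcp_pos: [0.6839, 0.0488, 0.1595]
ee_rot: [2.134, 2.297, 0.001]
force: [-5.9, -9.8, 20.2]
finger_gap: 0.313
finger_force: 66.0
```

```bash
python3 kn.py
```

```text
tcp unit [ 0.0792 -0.1334  0.1594] 4.21 F [ -6.8 -10.3  20.7] M [-1.04  1.18  0.17]
handle 235 tilt 13.3 xmin -0.05 mean xyz [-0.0349  0.0074 -0.0107] ystd 0.008
blade 402 tilt 11.0 xmin -0.1068 mean xyz [-0.0862  0.0029  0.0042] ystd 0.018
```

>>> jog_arm(increments=[0, 0, 0.3, 0, 255, 0, 0, 0.3, 0, 255, 0, 0, 0.3, 0, 255, 0, 0, 0.2, 0, 255, 0, 0, 0, 0, 255])

```text
clock: 12.3
tcp_pos: [0.6841, 0.0471, 0.1488]
ee_rot: [2.133, 2.294, -0.001]
force: [-7.3, -17.5, 21.7]
finger_gap: 0.313
finger_force: 73.7
```

```bash
python3 kn.py
```

```text
tcp unit [ 0.0792 -0.1352  0.1488] 4.17 F [ -7.2 -17.5  23.2] M [-2.01  1.26  0.27]
handle 236 tilt 25.4 xmin -0.0499 mean xyz [-0.0343  0.0075 -0.0031] ystd 0.008
blade 307 tilt 24.4 xmin -0.0983 mean xyz [-0.0821  0.0025  0.0252] ystd 0.018
```

>>> jog_arm(increments=[0, 0, 0.3, 0, 255, 0, 0, 0, 0, 255, -0.5, 0, -0.5, 0, 255, -1, 0, -2, 0, 255, 0, 0, -3, 0, 255, 0, 0, -3, 0, 255, 0, 0, -2, 0, 255, 0, 0, 0, 0, 255, 0, 0, 0, 0, 255])

```text
clock: 13.48
tcp_pos: [0.6836, 0.0364, 0.2444]
ee_rot: [-2.135, -2.301, 0.002]
force: [-0.0, -0.2, -2.7]
finger_gap: 0.316
finger_force: 73.3
```

```bash
python3 kn.py pics/tilted.png
python3 - <<'E'
from h import *
go(unit(-.16,-.034,.27),94.27)
E
```

```text
tcp unit [ 0.0779 -0.1459  0.2444] 4.28 F [ 0.3 -0.1 -1.2] M [ 0.1  -0.02 -0.04]
handle 261 tilt 28.2 xmin -0.0498 mean xyz [-0.0345  0.008  -0.0003] ystd 0.009
blade 289 tilt 28.9 xmin -0.0953 mean xyz [-0.0806  0.0025  0.0307] ystd 0.018
turn -89.99 tool cm if shift first [ 11.19 -23.8   -2.48]
tool cm if turn first [23.79 11.19 -2.56]
```

View pics/tilted.png

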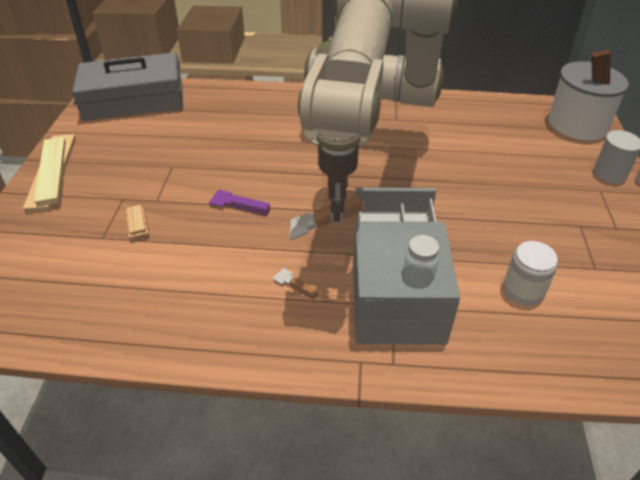

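>>> jog_arm(increments=[0, 0, -1, -10, 255, 0, 0, -1, -10, 255, 0, 0, -0.5, -10, 255, 0, 0, 0, -10, 255, 0, 0, 0, -10, 255, 0, 0, 0, -10, 255, 0, 0, 0, -10, 255, 0, 0, 0, -10, 255, 0, 0, 0, -10, 255, 4, 0, 0, 0, 255, 4, 0, 0, 0, 255])

```text
clock: 14.9
tcp_pos: [0.6028, 0.0302, 0.2696]
ee_rot: [0.117, -3.137, -0.001]
force: [0.2, -1.0, -1.0]
finger_gap: 0.315
finger_force: 73.3
```

>>> jog_arm(increments=[4, 1.6, 0, 0, 255, 4, 2.4, 0, 0, 255, 4, 2.4, 0, 0, 255, 3.8, 2.4, 0, 0, 255, 0, 2.4, 0, 0, 255, 0, 0, 0, 0, 255, 0, 0, 0, 0, 255])

```text
clock: 15.78
tcp_pos: [0.4383, 0.1297, 0.2707]
ee_rot: [0.117, -3.138, 0.0]
force: [0.6, -0.4, -1.9]
finger_gap: 0.311
finger_force: 73.3
```

```bash
python3 kn.py
python3 - <<'E'
from h import *
go(unit(-.13,-.034,.19),94.27)
go(unit(-.034,-.034,.14),94.27)
E
```

```text
tcp unit [-0.1596 -0.0346  0.2708] 94.24 F [-0.7  0.3 -1.9] M [ 0.03 -0.02 -0.01]
handle 327 tilt 75.7 xmin -0.05 mean xyz [-0.0398 -0.0014  0.0383] ystd 0.016
blade 376 tilt 27.0 xmin -0.1004 mean xyz [-0.0811 -0.0009  0.0304] ystd 0.017
turn -0.03 tool cm if shift first [-2.97  0.07  8.08]
tool cm if turn first [-2.96  0.06  8.08]
turn -0.03 tool cm if shift first [-12.57   0.07  13.07]
tool cm if turn first [-12.56   0.06  13.08]
```

>>> jog_arm(increments=[0, 0, 3, 0, 255, 0, 0, 3, 0, 255, -1.5, 0, 1.5, 0, 255, -1.5, 0, 0.6, 0, 255, -1.2, 0, 0.62, 0, 255, -1.2, 0, 0.62, 0, 255, -1.2, 0, 0.62, 0, 255, -1.2, 0, 0.62, 0, 255, -1.2, 0, 0.62, 0, 255, 0, 0, 0, 0, 255])

```text
clock: 17.08
tcp_pos: [0.5284, 0.1369, 0.1586]
ee_rot: [0.117, -3.138, 0.0]
force: [-0.5, -0.4, -1.5]
finger_gap: 0.314
finger_force: 73.3
```

```bash
python3 kn.py
python3 - <<'E'
from h import *
go(unit(-.034,-.034,.14),94.27)
E
```

```text
tcp unit [-0.0697 -0.034   0.159 ] 94.27 F [ 0.2  0.5 -2.4] M [-0.06  0.07 -0.01]
handle 212 tilt 33.7 xmin -0.0499 mean xyz [-0.0366 -0.0026 -0.0041] ystd 0.009
blade 666 tilt -0.2 xmin -0.1299 mean xyz [-0.1014 -0.0004 -0.0011] ystd 0.023
turn 0.0 tool cm if shift first [-3.57  0.    1.9 ]
tool cm if turn first [-3.57  0.    1.9 ]
```

No contact so far. I'll carry on along the slope, then lower gently so the knife flattens against the floor.

>>> jog_arm(increments=[-1.2, 0, 0.62, 0, 255, -1.2, 0, 0.62, 0, 255, -1.2, 0, 0.62, 0, 255, 0, 0, 0.3, 0, 255, 0, 0, 0.3, 0, 255, 0, 0, 0, 0, 255])

```text
clock: 17.88
tcp_pos: [0.5636, 0.1395, 0.1346]
ee_rot: [0.117, -3.139, -0.0]
force: [0.5, -0.6, -1.6]
finger_gap: 0.314
finger_force: 73.3
```

```bash
python3 kn.py
```

```text
tcp unit [-0.0339 -0.034   0.1348] 94.27 F [-0.2  0.3 -2.1] M [ 0.03 -0.02  0.04]
handle 178 tilt -17.8 xmin -0.05 mean xyz [-0.0405 -0.0016 -0.0242] ystd 0.022
blade 764 tilt -0.3 xmin -0.13 mean xyz [-0.0985  0.     -0.0253] ystd 0.023
```

>>> jog_arm(increments=[0, 0, 0.4, 0, 255, 0, 0, 0.4, 0, 255, 0, 0, 0.4, 0, 255, 0, 0, 0.4, 0, 255, 0, 0, 0, 0, 255])

```text
clock: 18.55
tcp_pos: [0.5649, 0.1397, 0.1199]
ee_rot: [-0.117, 3.136, 0.0]
force: [-0.9, 1.1, 4.3]
finger_gap: 0.317
finger_force: 73.6
```

>>> jog_arm(increments=[0, 0, 0.4, 0, 255, 0, 0, 0.4, 0, 255, 0, 0, 0.4, 0, 255, 0, 0, 0.4, 0, 255, 0, 0, 0.3, 0, 255, 0, 0, 0, 0, 255])

```text
clock: 19.3
tcp_pos: [0.5649, 0.1397, 0.101]
ee_rot: [-0.117, 3.136, 0.0]
force: [-1.2, -0.2, 5.1]
finger_gap: 0.313
finger_force: 73.1
```

>>> jog_arm(increments=[0, 0, 0.3, 0, 255, 0, 0, 0, 0, 255, 0, 0, 0, 0, 120, 0, 0, 0, 0, 120, 0, 0, 0, 0, 120, 0, 0, -1, 0, 120, 0, 0, -2, 0, 120, 0, 0, -3, 0, 120, 0, 0, -4, 0, 120, 0, 0, -4, 0, 120, 4, 0, 0, 0, 120, 4, 0, 0, 0, 120])

```text
clock: 20.8
tcp_pos: [0.4832, 0.1335, 0.2375]
ee_rot: [-0.117, 3.138, -0.0]
force: [0.3, -0.6, 1.0]
finger_gap: 0.529
finger_force: 0.0
```

>>> jog_arm(increments=[4, 0, 0, 0, 180, 4, 0, 0, 0, 255, 4, 0, 0, 0, 255, 0, 0, 0, 0, 255])

```text
clock: 21.3
tcp_pos: [0.3631, 0.1247, 0.2376]
ee_rot: [-0.117, 3.138, -0.0]
force: [0.4, -0.2, 0.7]
finger_gap: -0.001
finger_force: 0.0
```

Run:
```python
from h import *
p,r,o=pose(); print(inunit(p),toolyaw(r),o['finger_gap'])
c=cap('scene'); a=cv2.resize(c['image'][170:260,340:460],None,fx=4,fy=4)
c=cap('top'); b=cv2.resize(c['image'][220:310,190:290],None,fx=4,fy=4)
cv2.imwrite('pics/placed.png',np.hstack([a[:360,:400],b[:360,:400]]))
v,u=np.mgrid[0:480,0:640]; P=dep(c,np.c_[u.ravel(),v.ravel()]).reshape(480,640,3)
d=P[...,:2]-O; X=d@EX; Y=d@EY; z=P[...,2]
m=(z>.10)&(z<.13)&(X>-.105)&(X<0)&(abs(Y+.034)<.04)
print(m.sum(),np.percentile(z[m],[5,50,95]).round(4),np.percentile(X[m],[1,99]).round(4),np.percentile(Y[m],[2,50,98]).round(4))
print(np.polyfit(X[m],z[m],1),np.polyfit(X[m],Y[m],1))
```

```text
[-0.23510609 -0.03387492  0.23757702] 94.28359497382144 -0.0012457164669036293
446 [0.1092 0.1167 0.1213] [-0.1043 -0.0008] [-0.055  -0.034  -0.0156]
[0.00694587 0.11653311] [ 0.01835699 -0.03293541]
```

View pics/placed.png

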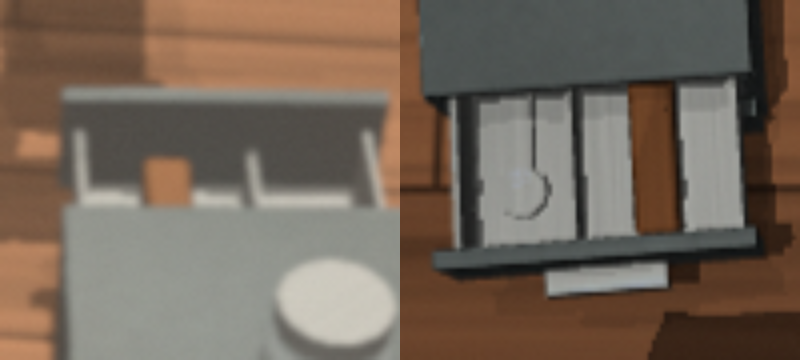

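Run:
```python
from h import *
c=cap('top'); hsv=cv2.cvtColor(c['image'],cv2.COLOR_BGR2HSV)
m=np.zeros((480,640),np.uint8); m[236:279,245:264]=1; m&=((hsv[...,1]>100)).astype(np.uint8)
v,u=np.nonzero(m); q=plane(c,np.c_[u,v],.118)
U=np.array([inunit(a) for a in q]); print(np.percentile(U[:,0],[1,3,50,99]).round(4),np.percentile(U[:,1],[2,50,98]).round(4),v.max())
go(unit(-.185,0,.20),94.27); go(unit(-.185,0,.14),94.27)
```

```text
[-0.085  -0.083  -0.0391  0.0078] [-0.0475 -0.0341 -0.0204] 278
turn -0.01 tool cm if shift first [-4.79  3.42  3.72]
tool cm if turn first [-4.79  3.41  3.72]
turn -0.01 tool cm if shift first [-4.78  3.42  9.72]
tool cm if turn first [-4.79  3.41  9.72]
```

Run:
```python
from h import *
c=cap('top'); 
for v in range(264,286,1): print(v,inunit(plane(c,[(254,v)],.118)[0]).round(3)[0],inunit(dep(c,[(254,v)])[0]).round(3),c['image'][v,254])
```

```text
264 -0.052 [-0.053 -0.036  0.121] [ 36  62 102]
265 -0.055 [-0.055 -0.035  0.116] [ 37  62 101]
266 -0.057 [-0.057 -0.034  0.114] [ 36  62 101]
267 -0.06 [-0.06  -0.035  0.119] [ 37  62 101]
268 -0.062 [-0.063 -0.035  0.121] [ 37  63 102]
269 -0.065 [-0.064 -0.034  0.115] [ 37  63 103]
270 -0.067 [-0.068 -0.035  0.121] [ 36  62 102]
271 -0.07 [-0.07  -0.034  0.117] [ 36  62 102]
272 -0.072 [-0.072 -0.034  0.118] [ 36  62 101]
273 -0.075 [-0.075 -0.034  0.121] [ 37  63 102]
274 -0.077 [-0.077 -0.034  0.116] [ 37  63 103]
275 -0.08 [-0.08  -0.034  0.117] [ 37  63 103]
276 -0.082 [-0.082 -0.033  0.115] [ 37  63 103]
277 -0.085 [-0.085 -0.034  0.119] [31 53 84]
278 -0.087 [-0.087 -0.033  0.119] [47 51 55]
279 -0.09 [-0.095 -0.038  0.163] [89 88 82]
280 -0.092 [-0.097 -0.038  0.161] [89 91 84]
281 -0.095 [-0.099 -0.037  0.155] [95 97 90]
282 -0.097 [-0.102 -0.037  0.158] [86 88 81]
283 -0.099 [-0.104 -0.037  0.155] [27 27 26]
284 -0.102 [-0.104 -0.035  0.138] [21 21 20]
285 -0.104 [-0.104 -0.032  0.114] [72 74 73]
```

>>> jog_arm(increments=[0, 3.4, 3, 0, 255, 0, 0, 4, 0, 255, -2, 0, 3, 0, 255, -2, 0, 0, 0, 255, -2, 0, 0, 0, 255, -1, 0, 0, 0, 255, -1, 0, 0, 0, 255, -1, 0, 0, 0, 255, -1, 0, 0, 0, 255, -1, 0, 0, 0, 255, -1, 0, 0, 0, 255])

```text
clock: 22.88
tcp_pos: [0.4819, 0.1675, 0.1367]
ee_rot: [0.117, -3.138, 0.0]
force: [-1.9, -0.1, 0.7]
finger_gap: 0.001
finger_force: 0.7
```

```bash
python3 meas.py
```

```text
panel X [-0.1024 -0.0972 -0.0911] 28 Yrange -0.09667858951368186 -0.08506248622689128
[-0.11237257 -0.00017028  0.13667497] 94.25266520593863 [ 0.60423205 -0.09879059 -0.27503619] -0.0008738263205013954
```

>>> jog_arm(increments=[-1, 0, 0, 0, 255, -1, 0, 0, 0, 255, -1, 0, 0, 0, 255, -1, 0, 0, 0, 255, -1, 0, 0, 0, 255, -1, 0, 0, 0, 255, -1, 0, 0, 0, 255, -0.7, 0, 0, 0, 255, -0.4, 0, 0, 0, 255, -0.3, 0, 0, 0, 255, 0, 0, 0, 0, 255])

```text
clock: 24.3
tcp_pos: [0.5658, 0.1738, 0.1369]
ee_rot: [-0.117, 3.138, 0.0]
force: [-0.5, 0.5, -0.1]
finger_gap: 0.003
finger_force: 0.1
```

```bash
python3 meas.py
```

```text
panel X [-0.018  -0.013  -0.0075] 25 Yrange -0.0956310727634983 -0.08529549195517314
[-2.92552397e-02  9.16712369e-06  1.37066884e-01] 94.26878414873599 [ 0.34762531 -0.29404818  0.50769772] 0.0010396647732601539
```

>>> jog_arm(increments=[-0.3, 0, 0, 0, 255, -0.3, 0, 0, 0, 255, -0.2, 0, 0, 0, 255, -0.2, 0, 0, 0, 255, 0, 0, 0, 0, 255, 0, 0, 0, 0, 255])

```text
clock: 25.1
tcp_pos: [0.573, 0.1743, 0.137]
ee_rot: [0.118, -3.133, 0.001]
force: [-18.5, -3.4, 12.2]
finger_gap: -0.004
finger_force: 9.3
```

```bash
python3 meas.py
```

```text
panel X [-0.0114 -0.0071 -0.0024] 21 Yrange -0.09569021457101333 -0.08509842478800006
[-2.20050220e-02 -4.06419982e-06  1.36997705e-01] 94.29516855303793 [-17.64074915  -2.73197739  11.14931023] -0.004251812580529432
```

Pressed against the stop, so the drawer is shut. I'll back away and hand in.

>>> jog_arm(increments=[1, 0, 0, 0, 255, 3, 0, 0, 0, 255, 4, 0, -2, 0, 255, 2, 0, -4, 0, 255, 0, 0, 0, 0, 255, 0, 0, 0, 0, 255, 0, 0, 0, 0, 255])

```text
clock: 26.02
tcp_pos: [0.4757, 0.167, 0.1955]
ee_rot: [0.117, -3.138, 0.0]
force: [1.3, 0.3, -0.8]
finger_gap: -0.0
finger_force: 0.0
```

```bash
python3 meas.py; python3 -c "
from bench import ctrl
print(ctrl.hand_in())"
```

```text
panel X [-0.0113 -0.0072 -0.0023] 154 Yrange -0.0957147336162288 0.09621980876826673
[-1.19646443e-01 -1.42095870e-04  1.95609462e-01] 94.25899959857325 [-0.72497024 -0.80868997 -0.37357708] 0.006689717360691337
the job is handed in; nothing more can be done
None
```

I handed the job in at about 26 s, no verdict returned: before shutting, the knife lay flat in the wide lane, blade to the back; the drawer was then eased shut to its stop, and I never touched the jar, tin or sanding block.

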